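# Walk the capsule stand onto the turntable, swing it to the front and set out the cups

### The job

Set up the coffee corner: rock the loaded capsule stand from foot to foot and walk it over the counter and up onto the turntable (it is too heavy to lift, so one foot always stays down), until both its feet stand wholly on the disc, square and about centred on the half it came from, its front to the hub. Then turn the turntable a quarter turn anticlockwise until it clicks, so that the stand faces you, and set every white cup from the tray, upside down as it is, wholly on the disc in front of the stand, leaving everything else on the counter where it is.

Things in the scene. Friction and masses are not known exactly. Their poses are not given: they have to be found in the camera images.
- stand: Loaded coffee capsule stand: black steel frame, four columns of capsules, 180 mm wide (y), 245 mm tall, about 1.3 kg, centre of mass 95 mm up. Origin: on the ground midway between its two feet; z up, front (capsule faces) to its -x, width along y. Starts beside the turntable, front towards it. Let go when rocked sideways by up to 0.3 rad, it falls back on its feet; fore and aft it tips sooner.
- foot_left (a point): Ground-level point under the middle of the foot bar on the stand's +y side, 80 mm from the stand's origin. Each foot bar is 80 mm long (along the stand's x) and 16 mm wide, with a rubber bumper (a ball of 8 mm radius) under each end, 32 mm before and behind this point; only the bumpers touch the ground.
- foot_right (a point): The same point of the foot bar on the stand's -y side, at y = -80 mm in the stand's frame.
- top_rail (a point): Centre of the top of the wooden rail along the top of the stand: 180 mm (stand y) by 34 mm (x) by 24 mm high, its top 245 mm above the ground. It can be gripped across its 34 mm from above, anywhere along its length; the frame below it is 30 mm deep.
- hub (a point): Centre of the top of the turntable, a round wooden disc 340 mm across, top 13 mm above the counter. Axes turn with the disc. At joint 0 its +x points away from the robot (within 0.25 rad), the stand comes from its -y side and belongs on its -y half, the hub 40 to 100 mm in front of the stand's middle (70 is best; past 100 the feet overhang the rim); the cups belong on the other half (+y).
- turntable (a joint): Turntable angle in rad, growing anticlockwise seen from above; range -0.12 to 1.69. A spring catch holds it at 0 (start) and 1.571 (a quarter turn): about 1.3 N m (9 N at the knob) to leave a notch; the catch pulls it in from within 0.03 rad. Between the notches it turns easily and stays where left.
- turn_knob (a point): Centre of the top of the turntable's upright round steel knob, 18 mm in diameter, standing 40 mm above the disc's top near the rim, 148 mm from the hub at 170 degrees anticlockwise from the disc's +x axis (so on the robot's side before the turn).
- cup1: White handleless tea cup, standing upside down on the black tray: rim down, 68 mm across at the bottom, 62 mm at 45 mm up, 54 mm at 66 mm up, then rounded to a foot ring 36 mm across, 77 mm high in all, 160 g. Origin: centre of the rim on the ground; z up as it stands. May be absent.
- cup2: White handleless tea cup, standing upside down on the black tray: rim down, 68 mm across at the bottom, 62 mm at 45 mm up, 54 mm at 66 mm up, then rounded to a foot ring 36 mm across, 77 mm high in all, 160 g. Origin: centre of the rim on the ground; z up as it stands. May be absent.
- cup3: White handleless tea cup, standing upside down on the black tray: rim down, 68 mm across at the bottom, 62 mm at 45 mm up, 54 mm at 66 mm up, then rounded to a foot ring 36 mm across, 77 mm high in all, 160 g. Origin: centre of the rim on the ground; z up as it stands. May be absent.
- cup4: White handleless tea cup, standing upside down on the black tray: rim down, 68 mm across at the bottom, 62 mm at 45 mm up, 54 mm at 66 mm up, then rounded to a foot ring 36 mm across, 77 mm high in all, 160 g. Origin: centre of the rim on the ground; z up as it stands. May be absent.
- tray: Fixed black serving tray, a flat board 340 mm (x) by 240 mm (y), its surface 5 mm above the counter; origin: centre of its underside. The cups stand on the half towards its -x; two glass tumblers, not to be moved, stand on it near its +x end at x = 112, y = +-50 mm.
- tumbler1: Clear glass tumbler upside down on the tray, 62 mm across, 89 mm high; not part of the job. Origin: centre of its rim on the tray.
- tumbler2: The second such tumbler.
- sachet_box: White open box of tea sachets 75 x 100 x 50 mm; not part of the job. Origin: centre of its underside.
- clock: Small black digital clock 90 mm wide, 58 mm high; not part of the job. Origin: centre of its underside.
- remote: Black remote control 170 x 45 x 18 mm; not part of the job. Origin: centre of its underside.
- teaspoon: Teaspoon 140 mm long; not part of the job.

How it is judged:
On the way, in this order (a step that is already met when the one before it is completed fails the run):
1. the stand is rocked up onto one foot while still out on the counter (((height (world z) of foot_left above 0.009 m and height (world z) of foot_right below 0.005 m and horizontal distance between each of foot_left, foot_right and hub above 0.17 m) or (height (world z) of foot_right above 0.009 m and height (world z) of foot_left below 0.005 m and horizontal distance between each of foot_left, foot_right and hub above 0.17 m))), for 0.1 s.
2. the stand has one foot up on the turntable, the other still on the counter (((height (world z) of foot_left between 0.009 and 0.02 m and horizontal distance between foot_left and hub below 0.165 m and height (world z) of foot_right below 0.006 m and horizontal distance between foot_right and hub above 0.165 m) or (height (world z) of foot_right between 0.009 and 0.02 m and horizontal distance between foot_right and hub below 0.165 m and height (world z) of foot_left below 0.006 m and horizontal distance between foot_left and hub above 0.165 m))), for 0.1 s.
3. the stand is on the turntable with both feet, upright and in place, the turntable still in its first notch (height (world z) of foot_left between 0.009 and 0.018 m and height (world z) of foot_right between 0.009 and 0.018 m and x of hub in the frame of stand between -0.105 and -0.035 m and y of hub in the frame of stand between -0.035 and 0.035 m and angle between the x axis of stand and the y axis of hub, either way round below 0.25 rad and angle between stand's own z axis and vertical below 0.04 rad and value of joint turntable between -0.08 and 0.08 rad), for 0.2 s.
At the end, for the whole second after the job is handed in: Turntable in its quarter-turn notch (1.50 to 1.64 rad). Stand upright, both feet on the disc, hub 35 to 105 mm before its middle and within 35 mm sideways, square to 0.25 rad. Every cup at rest upside down on the disc, within 142 mm of the hub, at least 45 mm in front of the stand's middle (value of joint turntable between 1.5 and 1.64 rad and height (world z) of foot_left between 0.009 and 0.018 m and height (world z) of foot_right between 0.009 and 0.018 m and x of hub in the frame of stand between -0.105 and -0.035 m and y of hub in the frame of stand between -0.035 and 0.035 m and angle between the x axis of stand and the y axis of hub, either way round below 0.25 rad and angle between stand's own z axis and vertical below 0.04 rad and linear speed of each of stand, cup1, cup2, cup3, cup4 below 0.02 m/s and horizontal distance between each of cup1, cup2, cup3, cup4 and hub below 0.142 m and z of cup1 in the frame of hub between -0.005 and 0.006 m and angle between each of cup1, cup2, cup3, cup4's own z axis and vertical below 0.08 rad and x of each of cup1, cup2, cup3, cup4 in the frame of stand below -0.045 m and z of cup2 in the frame of hub between -0.005 and 0.006 m and z of cup3 in the frame of hub between -0.005 and 0.006 m and z of cup4 in the frame of hub between -0.005 and 0.006 m); the robot touches nothing.
It fails at once if the stand is lifted clear of the ground (both feet more than 12 mm up over the counter, or both more than 13 mm above the turntable's top) (height (world z) of each of foot_left, foot_right above 0.026 m or (height (world z) of each of foot_left, foot_right above 0.012 m and horizontal distance between each of foot_left, foot_right and hub above 0.2 m)).
It fails at once if the stand is tipped by more than 0.45 rad (angle between stand's own z axis and vertical above 0.45 rad).
It fails at once if a tumbler, the sachet box, the clock, the remote or the teaspoon is moved by more than 30 mm (distance of any of tumbler1, tumbler2, sachet_box, clock, remote, teaspoon from where it was at the start of the episode above 0.03 m).
Of cup1, cup2, cup3, cup4 only 2 to 4 are there at a start; the rules pass over those that are not, and their reading is None.
At some moment in a run one of cup1, cup2, cup3, cup4 may be knocked a few centimetres aside while the robot is not near it.
It also fails if it takes over 210 s, if anything falls off the work surface, if the arm or the gripper's body presses on something with over 40 N, if the wrist force passes 120 N, or if a joint passes its speed limit or range.

### The arm

A 6-joint arm with a two-finger parallel gripper is mounted at the origin on the work surface. World frame = base frame: x ahead of the robot, y to its left, z up, the work surface at z = 0. Lengths are in m, angles in rad, forces in N, time in s.
With the tool pointing down it reaches from about 0.3 to 0.875 m from the base axis. Payload 6.4 kg.
Tool frame: the origin (TCP) lies midway between the tips of the shut fingers; the grasp point (between the pads) lies 19 mm behind it (ctrl.tcp_to_grasp is the distance from the TCP to the grasp point, in m); z points along the fingers, y is the direction in which the jaws open and shut (so a half turn about z gives the same grasp; the last joint's range is limited). The gripper opens to 85 mm and grips with 20 to 120 N. Pads are 22 mm wide; open, the fingers measure 114 mm over their backs; the gripper's body (76 mm by 85 mm) begins 54 mm behind the grasp point. The pads swing forward as they close: fully open they stand 13 mm farther back than shut.
Start: joints at [1.011, 0.181, 1.607, -0, 1.354, -0.206], TCP at [0.199, 0.539, 0.231] pointing down, gripper open.
Joint ranges: [-2.99, 2.99], [-0.89, 2.07], [0.3, 2.58], [-1.14, 4.28], [0, 2.63], [-3.12, 3.12]. Speed limits (rad/s): [2.57, 2.57, 3.01, 3.14, 3.14, 3.14].

### API

Orientations are given as a unit quaternion [w, x, y, z].
In Python, from bench import monitor, imaging, order, spotter, ctrl gives the robot as it stands.
- The arm moves only by the shell command python3 -m pendant 'ROWS'. ROWS is JSON, a list that holds one entry, the list of rows, each a list of 5 numbers: the shift along the world's x, y, z in mm, then the turn about the world's z in degrees, then the finger opening in mm, from 0 to 85.4. A call has 1 to 8 rows; each row shifts and turns the commanded pose from where the row before left it; what a row does not reach is not made up. A row lasts 1/8 s, in which the tool goes at most 62.5 mm and 10.7 degrees, less where a joint would pass 70% of its speed; a pose out of reach is approached as far as the arm can. A call with a gripper value outside its range is refused whole. The fingers move at their own pace and stop on an object; the grip force is fixed at half the most. Time passes only in rows, so rows that do not move let the fingers close. It gives the time, the measured TCP pose, the force and the opening at its end, in the units of the state.
- monitor.get_obs(): the state, without advancing time (a new reading comes with each control period).
- imaging.camera(name): name is "scene" or "top" or "wrist"; returns a dict with "img" (384x512x3 uint8, red, green, blue), "vfov" (degrees; the focal length in pixels is half the picture's height over the tangent of half this angle, whatever the lens; pixels are square), "cx", "cy" (the principal point, pixels), "distortion" ([k1, k2, p1, p2, k3] as OpenCV has them; the pictures are not rectified), "origin" and "orientation" of the camera in the world. Camera axes: x right, y down, z forward; pixel columns grow to the right and rows downward; lengths in m; the calibration is good to about 2 mm. A picture is of the moment at which its call begins. There is no depth.
- order.hand_in(): hands the job in, once; it reports no verdict.
Trained networks look in the newest picture that a camera, given by its name, has taken for a name from the list of things; names that differ only in an ending like _2 or _b are one class to them, and where a whole thing is asked for, a point or a joint stands for the part that bears it (a point fixed in the world has none). Each returns a list of dicts, best first, with "confidence" (0 to 1); they miss things now and then, are a little off and sometimes report something else, mostly with a low value. They report only what shows in the picture. A call takes as long as a camera call.
- spotter.recognise(camera, thing): "at" ([x, y, z] in m, in the coordinates of the camera as it stood for that picture, good to about 4 mm: the middle of the surface that is visible of it).
- spotter.tip_of(camera, thing): "at" ([x, y, z] in m, in the coordinates of the camera as it stood for that picture, good to about 4 mm: a listed point, or the origin of a listed thing).
The state is a dict: "time_s": time; "q": joint angles; "dq": joint speeds; "joint_efforts": joint torques, N m; "eef_pos": TCP position; "eef_rot": TCP orientation; "wrist_force": force on the tool from outside, world axes, zero at the start; "torque": the same for the moment, N m; "opening": opening from 0.0 (shut) to 1.0 (fully open).
Only numpy, scipy, OpenCV 4.12 (cv2) and the standard library are available. Lean on these libraries where they do the work, as an engineer would, in place of code of your own. Each camera call takes 0.05 s, during which the arm holds its last target. There are 200 camera calls.

## Working session

There is one attempt and no reset: what is moved stays moved. The work goes in short steps, Python scripts to look and compute and a shell command to move; the robot and the scene stay as the last step left them, time stands still between calls to the robot, and variables do not carry over. Pictures are saved under pics/ and viewed, about 12 in all and at most 16, crops included, and the job is handed in when it is done.

```bash
ls; mkdir -p pics
cat > h.py <<'E'
from bench import monitor, imaging, order, spotter, ctrl
import numpy as np, cv2
from scipy.spatial.transform import Rotation as R
def rot(q): return R.from_quat([q[1],q[2],q[3],q[0]]).as_matrix()
C={}
def shot(n,f=None):
    c=imaging.camera(n); C[n]=c
    if f: cv2.imwrite('pics/'+f,cv2.cvtColor(c['img'],cv2.COLOR_RGB2BGR))
    return c
def world(n,p): c=C[n]; return rot(c['orientation'])@np.array(p)+np.array(c['origin'])
def find(n,t,k=1,fn='tip_of'):
    o=[]
    for d in getattr(spotter,fn)(n,t)[:k]:
        o.append((round(d['confidence'],2),np.round(world(n,d['at'])*1000,0).tolist()))
    return o
def pixz(n,u,v,z):
    c=C[n]; h=c['img'].shape[0]; f=h/2/np.tan(np.radians(c['vfov'])/2)
    K=np.array([[f,0,c['cx']],[0,f,c['cy']],[0,0,1.]])
    x,y=cv2.undistortPoints(np.array([[[u,v]]],float),K,np.array(c['distortion'],float))[0,0]
    d=rot(c['orientation'])@np.array([x,y,1]); o=np.array(c['origin'])
    return o+d*(z-o[2])/d[2]
def st():
    s=monitor.get_obs(); M=rot(s['eef_rot'])
    print('t',round(s['time_s'],2),'tcp',np.round(np.array(s['eef_pos'])*1000,1),'yawY',round(np.degrees(np.arctan2(M[1,1],M[0,1])),1),'z',np.round(M[:,2],2),'F',np.round(s['wrist_force'],1),'T',np.round(s['torque'],2),'open',round(s['opening'],2))
E
python3 - <<'E'
from h import *
st(); print(ctrl.tcp_to_grasp)
for n in ('scene','top'):
    c=shot(n,n+'1.png'); print(n,c['vfov'],np.round(c['origin'],3))
    for t in ['stand','foot_left','foot_right','top_rail','hub','turn_knob','tray','tumbler1','sachet_box','clock','remote','teaspoon']: print(t,find(n,t))
    print('cups',find(n,'cup1',5))
E
```

```text
pics
t 0.0 tcp [198.9 538.9 230.4] yawY 69.7 z [-0. -0. -1.] F [-0.1  0.1 -0.5] T [-0.03  0.01  0.04] open 1.0
0.0187
scene 52.210725055503616 [ 1.105 -0.155  0.889]
stand [(0.6, [536.0, -110.0, 4.0])]
foot_left [(0.91, [612.0, -122.0, 3.0])]
foot_right [(0.82, [455.0, -103.0, 3.0])]
top_rail [(0.67, [536.0, -104.0, 246.0])]
hub [(0.93, [570.0, 181.0, 16.0])]
turn_knob [(0.73, [427.0, 215.0, 56.0])]
tray [(0.55, [574.0, -348.0, 5.0])]
tumbler1 [(0.71, [688.0, -394.0, 6.0])]
sachet_box [(0.58, [787.0, -174.0, 9.0])]
clock [(0.67, [784.0, 1.0, 1.0])]
remote [(0.78, [312.0, -171.0, 4.0])]
teaspoon [(0.67, [295.0, -361.0, 1.0])]
cups [(0.91, [572.0, -298.0, 9.0]), (0.69, [470.0, -400.0, 5.0]), (0.67, [476.0, -304.0, 6.0]), (0.66, [574.0, -391.0, 7.0])]
top 48.95304873188609 [ 0.384 -0.074  1.259]
stand [(0.89, [537.0, -108.0, 2.0])]
foot_left [(0.77, [615.0, -121.0, -3.0])]
foot_right [(0.61, [462.0, -99.0, -3.0])]
top_rail [(0.78, [539.0, -111.0, 244.0])]
hub [(0.97, [572.0, 179.0, 16.0])]
turn_knob [(0.82, [423.0, 215.0, 52.0])]
tray [(0.68, [577.0, -343.0, -7.0])]
tumbler1 [(0.87, [693.0, -395.0, 8.0])]
sachet_box [(0.66, [789.0, -173.0, 1.0])]
clock [(0.6, [790.0, 6.0, 4.0])]
remote [(0.71, [312.0, -163.0, -4.0])]
teaspoon [(0.67, [290.0, -360.0, 2.0])]
cups [(0.83, [574.0, -389.0, 4.0]), (0.83, [573.0, -298.0, 7.0]), (0.75, [472.0, -398.0, 1.0]), (0.59, [476.0, -308.0, 7.0])]
```

View pics/top1.png

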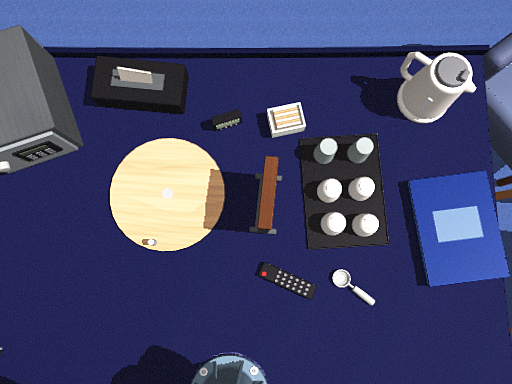

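View pics/scene1.png

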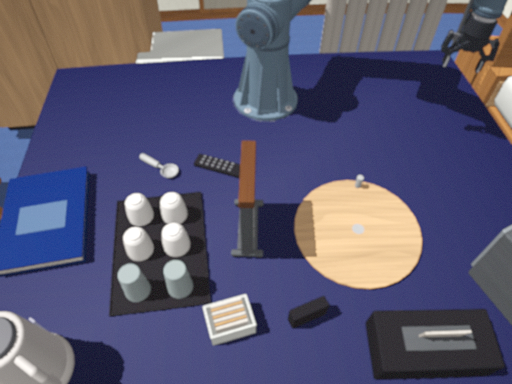

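Four cups, and the stand faces the disc almost exactly: the target is about 218 mm along its front. I'll go above the rail and take a close look.

```bash
python3 -m pendant '[[[0,0,40,6.5,85],[28,-54,10,6.3,85],[28,-54,10,0,85],[28,-54,10,0,85],[28,-54,10,0,85],[28,-54,10,0,85],[28,-54,10,0,85],[28,-54,10,0,85]]]'
python3 -m pendant '[[[28,-54,0,0,85],[28,-54,0,0,85],[28,-54,0,0,85],[28,-54,0,0,85],[28,-54,0,0,85],[30,-53,0,0,85],[0,0,0,0,85],[0,0,0,0,85]]]'
python3 - <<'E'
from h import *
st(); c=shot('wrist','w1.png'); print(find('wrist','top_rail'),find('wrist','stand',1,'recognise'))
E
```

```text
time_s: 2.4
eef_pos: [0.3957, 0.1596, 0.342]
eef_rot: [0.001, 0.065, 0.998, 0.0]
wrist_force: [0.9, 0.7, 0.1]
opening: 0.992
time_s: 3.4
eef_pos: [0.565, -0.1615, 0.3408]
eef_rot: [-0.001, 0.065, 0.998, 0.0]
wrist_force: [0.6, 0.9, 0.4]
opening: 0.994
t 3.4 tcp [ 565.  -161.5  340.8] yawY 82.5 z [-0.  0. -1.] F [0.6 0.9 0.4] T [ 0.02  0.05 -0.04] open 0.99
[(0.81, [539.0, -108.0, 245.0])] [(0.64, [527.0, -117.0, 248.0])]
```

View pics/w1.png

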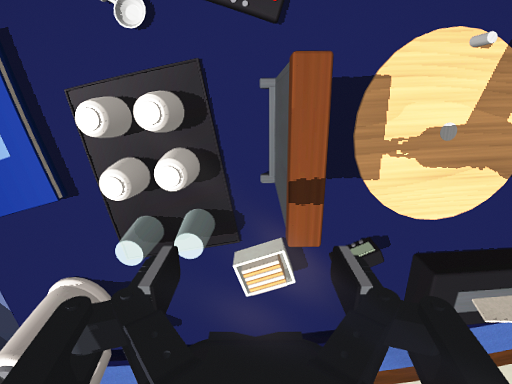

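Run:
```python
from h import *
C['wrist']=shot('wrist')
p=[pixz('wrist',u,v,.245)[:2]*1000 for u,v in((294,52),(332,52),(321,246),(288,246))]
print(np.round(p),np.mean(p,axis=0)); d=(p[3]+p[2]-p[0]-p[1])/2; print(d,np.linalg.norm(d),np.degrees(np.arctan2(d[1],d[0])))
print(find('wrist','hub'),find('wrist','turn_knob'),find('wrist','foot_left'),find('wrist','foot_right'))
```

```text
[[ 448. -114.]
 [ 451.  -83.]
 [ 627. -102.]
 [ 623. -135.]] [ 537.08088472 -108.52907313]
[175.40828054 -19.76831778] 176.5186994897116 -6.430039381545557
[(0.64, [571.0, 183.0, 13.0])] [(0.82, [427.0, 220.0, 53.0])] [(0.66, [619.0, -121.0, 1.0])] [(0.59, [459.0, -103.0, 3.0])]
```

```bash
python3 -m pendant '[[[-28,53,0,0.7,85],[0,0,-40,0,85],[0,0,-40,0,85],[0,0,-30,0,85],[0,0,-14,0,85],[0,0,0,0,0],[0,0,0,0,0],[0,0,0,0,0]]]'
python3 -m pendant '[[[0,0,0,0,0],[0,0,0,0,0],[0,0,0,0,0]]]'
python3 -c "from h import *;st()"
```

```text
time_s: 4.8
eef_pos: [0.5381, -0.1091, 0.219]
eef_rot: [0.001, 0.059, 0.998, -0.001]
wrist_force: [-0.4, -3.4, -2.6]
opening: 0.383
time_s: 5.18
eef_pos: [0.5381, -0.1091, 0.219]
eef_rot: [0.001, 0.059, 0.998, -0.001]
wrist_force: [-1.3, 0.4, 6.5]
opening: 0.383
t 5.17 tcp [ 538.1 -109.1  219. ] yawY 83.2 z [ 0. -0. -1.] F [-1.3  0.4  6.5] T [0.04 0.18 0.06] open 0.38
```

```bash
cat > plan.py <<'E'
import numpy as np
H=227.
def grasp(P,zP,psi,plant,th):
    """TCP-relative grasp point; psi deg = stand y axis dir; plant 'L'/'R'; th = tilt raising the free foot"""
    s=-1 if plant=='L' else 1     # direction planted->free along e
    e=s*np.array([np.cos(np.radians(psi)),np.sin(np.radians(psi))])
    u=80*np.cos(th)-H*np.sin(th)-8*th
    xy=np.array(P)+e*u
    return np.array([xy[0],xy[1],zP+8+80*np.sin(th)+H*np.cos(th),psi])
def feet(c,psi):
    e=80*np.array([np.cos(np.radians(psi)),np.sin(np.radians(psi))]); return np.array(c)+e,np.array(c)-e
def path(pts,cur=None):
    pts=np.array(pts); r=np.round(np.cumsum(np.diff(pts,axis=0),axis=0),0 if 0 else 1); r=np.diff(np.vstack([np.zeros(4),r]),axis=0)
    for x in r: print(np.round(x,1).tolist())
def step(c,psi,plant,lift,dpsi,nsw,zP=0,zF=0,zF2=None,nr=3):
    """c: stand ground centre; zF free foot height now, zF2 after"""
    zF2=zF if zF2 is None else zF2
    L,Rr=feet(c,psi); P=L if plant=='L' else Rr
    t0=np.arcsin((zF-zP)/160); t1=np.arcsin((lift-zP)/160); t2=np.arcsin((zF2-zP)/160)
    A=[grasp(P,zP,psi,plant,t) for t in np.linspace(t0,t1,nr+1)]
    B=[grasp(P,zP,psi+dpsi*k/nsw,plant,t1) for k in range(1,nsw+1)]
    D=[grasp(P,zP,psi+dpsi,plant,t) for t in np.linspace(t1,t2,nr+1)[1:]]
    path(A+B+D)
    s=-1 if plant=='L' else 1; e=s*80*np.array([np.cos(np.radians(psi+dpsi)),np.sin(np.radians(psi+dpsi))])
    F2=P+2*e; print('new centre',np.round(P+e,1),'psi',psi+dpsi,'free foot',np.round(F2,1),'planted',np.round(P,1))
    return P+e,psi+dpsi
E
python3 - <<'E'
from plan import *
c,p=step((537,-109),-6.8,'L',17,-17.5,4)
c,p=step(c,p,'R',17,34.5,5)
c,p=step(c,p,'L',25,-45,6,zF2=13)
c,p=step(c,p,'R',25,44,6,zP=13,zF=0,zF2=13)
c,p=step(c,p,'L',21,-16.2,3,zP=13,zF=13)
E
```

```text
[8.3, -1.0, 2.7, 0.0]
[8.4, -1.0, 2.4, 0.0]
[8.5, -1.0, 2.1, 0.0]
[0.7, 4.1, 0.0, -4.4]
[1.0, 4.1, 0.0, -4.4]
[1.2, 3.9, 0.0, -4.3]
[1.6, 3.9, 0.0, -4.4]
[-7.8, 3.5, -2.1, 0.0]
[-7.7, 3.5, -2.4, 0.0]
[-7.7, 3.4, -2.7, 0.0]
new centre [543.5 -85.6] psi -24.3 free foot [470.6 -52.6] planted [ 616.4 -118.5]
[-7.6, 3.5, 2.7, 0.0]
[-7.8, 3.4, 2.4, 0.0]
[-7.8, 3.6, 2.1, 0.0]
[2.4, 6.1, 0.0, 6.9]
[1.6, 6.4, 0.0, 6.9]
[0.8, 6.5, 0.0, 6.9]
[0.0, 6.6, 0.0, 6.9]
[-0.8, 6.5, 0.0, 6.9]
[8.4, 1.5, -2.1, 0.0]
[8.4, 1.5, -2.4, 0.0]
[8.2, 1.5, -2.7, 0.0]
new centre [549.3 -38.5] psi 10.2 free foot [628.1 -24.3] planted [470.6 -52.6]
[12.2, 2.2, 3.9, 0.0]
[12.4, 2.2, 3.2, 0.0]
[12.5, 2.3, 2.6, 0.0]
[-0.6, 5.5, 0.0, -7.5]
[0.1, 5.5, 0.0, -7.5]
[0.8, 5.5, 0.0, -7.5]
[1.5, 5.3, 0.0, -7.5]
[2.3, 5.1, 0.0, -7.5]
[2.8, 4.7, 0.0, -7.5]
[-5.0, 3.5, -1.2, 0.0]
[-5.1, 3.5, -1.3, 0.0]
[-5.0, 3.5, -1.5, 0.0]
new centre [562.4  21.4] psi -34.8 free foot [496.7  67. ] planted [628.1 -24.3]
[-9.9, 6.8, 4.8, 0.0]
[-10.0, 7.0, 4.2, 0.0]
[-10.2, 7.1, 3.6, 0.0]
[4.1, 6.8, 0.0, 7.3]
[3.2, 7.3, 0.0, 7.4]
[2.3, 7.6, 0.0, 7.3]
[1.2, 7.9, 0.0, 7.3]
[0.3, 7.9, 0.0, 7.4]
[-0.8, 7.9, 0.0, 7.3]
[5.9, 1.0, -1.6, 0.0]
[5.9, 1.0, -1.8, 0.0]
[5.8, 0.9, -1.9, 0.0]
new centre [575.7  79.8] psi 9.200000000000003 free foot [654.6  92.6] planted [496.7  67. ]
[3.9, 0.6, 1.3, 0.0]
[3.9, 0.7, 1.2, 0.0]
[3.9, 0.6, 1.2, 0.0]
[-0.7, 6.4, 0.0, -5.4]
[-0.2, 6.4, 0.0, -5.4]
[0.5, 6.4, 0.0, -5.4]
[-3.9, 0.5, -1.2, 0.0]
[-3.9, 0.5, -1.2, 0.0]
[-3.9, 0.4, -1.3, 0.0]
new centre [575.2 102.3] psi -6.9999999999999964 free foot [495.8 112.1] planted [654.6  92.6]
```

```bash
python3 -m pendant '[[[8,-1,2.6,0,0],[8.5,-1,2.4,0,0],[8.5,-1,2,0,0],[0,0,0,0,0]]]'
python3 - <<'E'
from h import *
st()
for n in('scene','top'):
    shot(n,n+'2.png'); print([find(n,t) for t in('foot_left','foot_right','top_rail')])
E
```

```text
time_s: 5.68
eef_pos: [0.5611, -0.1117, 0.225]
eef_rot: [-0.002, 0.059, 0.998, -0.0]
wrist_force: [-7.5, 1.1, 7.3]
opening: 0.386
t 5.67 tcp [ 561.1 -111.7  225. ] yawY 83.2 z [-0. -0. -1.] F [-7.5  1.1  7.3] T [0.01 1.67 0.02] open 0.39
[[(0.72, [614.0, -121.0, 2.0])], [(0.94, [454.0, -101.0, 18.0])], [(0.64, [559.0, -105.0, 251.0])]]
[[], [(0.65, [460.0, -99.0, 11.0])], [(0.63, [560.0, -109.0, 252.0])]]
```

View pics/scene2.png

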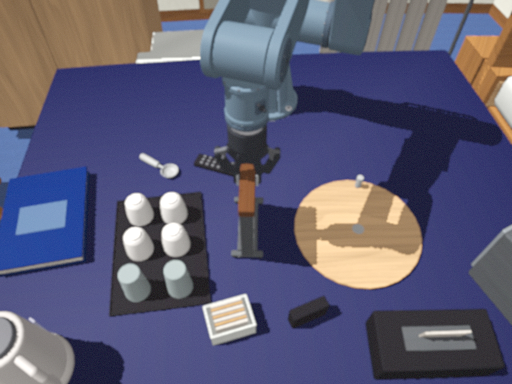

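```bash
python3 -m pendant '[[[0.7,4.7,0,-5,0],[1.1,4.6,0,-5,0],[1.5,4.5,0,-5,0],[2,4.3,0,-5,0],[-7.6,3.8,-2,0,0],[-7.6,3.8,-2.4,0,0],[-7.6,3.8,-2.6,0,0],[0,0,0,0,0]]]'
python3 - <<'E'
from h import *
st()
for n in('scene','top'):
    shot(n); print([find(n,t) for t in('foot_left','foot_right','top_rail','stand')])
from plan import *
c,p=step((543.5,-82),-26.8,'R',17,39,5)
E
```

```text
time_s: 7.08
eef_pos: [0.5473, -0.0834, 0.2205]
eef_rot: [0.005, 0.231, 0.973, -0.001]
wrist_force: [6.8, -3.0, 3.3]
opening: 0.387
t 7.08 tcp [547.3 -83.4 220.5] yawY 63.3 z [ 0.01 -0.   -1.  ] F [ 6.8 -3.   3.3] T [-0.59 -1.59  0.07] open 0.39
[[(0.49, [476.0, -305.0, 7.0])], [(0.7, [474.0, -52.0, 2.0])], [(0.87, [545.0, -78.0, 247.0])], [(0.71, [547.0, -86.0, 7.0])]]
[[], [(0.73, [483.0, -46.0, -5.0])], [(0.95, [546.0, -84.0, 247.0])], [(0.73, [549.0, -82.0, 5.0])]]
[-7.5, 3.8, 2.7, 0.0]
[-7.6, 3.8, 2.4, 0.0]
[-7.6, 3.9, 2.1, 0.0]
[2.9, 6.8, 0.0, 7.8]
[1.9, 7.2, 0.0, 7.8]
[1.0, 7.3, 0.0, 7.8]
[-0.1, 7.5, 0.0, 7.8]
[-1.1, 7.3, 0.0, 7.8]
[8.4, 1.8, -2.1, 0.0]
[8.3, 1.8, -2.4, 0.0]
[8.2, 1.8, -2.7, 0.0]
new centre [550.3 -29. ] psi 12.2 free foot [628.5 -12.1] planted [472.1 -45.9]
```

```bash
python3 -m pendant '[[[-8.2,4.2,2.6,0,0],[-8.2,4.2,2.3,0,0],[-8.2,4.2,2,0,0],[2.9,6.8,0,7.8,0],[1.9,7.2,0,7.8,0],[1,7.3,0,7.8,0],[-0.1,7.5,0,7.8,0],[-1.1,7.3,0,7.8,0]]]'
python3 - <<'E'
from h import *
st()
for n in('scene','top'):
    shot(n); print([find(n,t) for t in('foot_left','foot_right','top_rail','stand')])
E
python3 -m pendant '[[[8.8,1.9,-2,0,0],[8.8,1.9,-2.2,0,0],[8.8,1.9,-2.5,0,0],[0,0,0,0,0]]]'
python3 - <<'E'
from h import *
st()
for n in('scene','top'):
    shot(n,n+'3.png'); print([find(n,t) for t in('foot_left','foot_right','top_rail','stand','hub')])
E
```

```text
time_s: 8.57
eef_pos: [0.5233, -0.0339, 0.2235]
eef_rot: [-0.001, -0.108, 0.994, -0.001]
wrist_force: [2.7, -9.3, 2.0]
opening: 0.384
t 8.57 tcp [523.3 -33.9 223.5] yawY 102.4 z [-0. -0. -1.] F [ 2.7 -9.3  2. ] T [-2.78 -0.38 -1.78] open 0.38
[[(0.65, [611.0, -23.0, 10.0])], [(0.93, [453.0, -54.0, 2.0])], [(0.74, [687.0, -287.0, 9.0])], [(0.62, [532.0, -36.0, 9.0])]]
[[(0.75, [476.0, -307.0, 6.0])], [(0.81, [460.0, -50.0, -0.0])], [(0.53, [524.0, -31.0, 248.0])], []]
time_s: 9.57
eef_pos: [0.5533, -0.0302, 0.2227]
eef_rot: [0.002, -0.106, 0.994, -0.003]
wrist_force: [-9.4, -9.4, 19.5]
opening: 0.386
t 9.57 tcp [553.3 -30.2 222.7] yawY 102.2 z [ 0.01 -0.01 -1.  ] F [-9.4 -9.4 19.5] T [-2.44  1.62 -0.19] open 0.39
[[(0.61, [617.0, -24.0, 3.0])], [(0.79, [459.0, -57.0, 11.0])], [(0.61, [549.0, -25.0, 250.0])], [(0.9, [543.0, -38.0, 8.0])], [(0.59, [614.0, -25.0, 2.0])]]
[[], [(0.51, [468.0, -58.0, 6.0])], [(0.66, [552.0, -33.0, 249.0])], [(0.81, [541.0, -38.0, 4.0])], [(0.93, [569.0, 182.0, 13.0])]]
```

View pics/scene3.png

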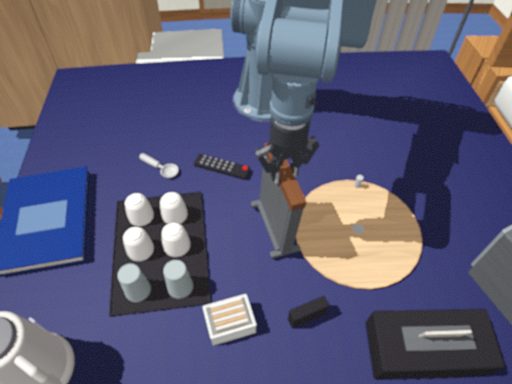

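```bash
python3 -m pendant '[[[10,1,3,0,0],[10,1,2.5,0,0],[10,1,2,0,0],[0,0,0,0,0]]]'
python3 - <<'E'
from h import *
st()
for n in('scene','top'):
    shot(n); print([find(n,t) for t in('foot_left','foot_right','top_rail','stand','turn_knob')])
E
```

```text
time_s: 10.68
eef_pos: [0.5823, -0.0259, 0.2284]
eef_rot: [0.001, -0.107, 0.994, -0.002]
wrist_force: [-6.7, -6.1, 12.6]
opening: 0.388
t 10.68 tcp [582.3 -25.9 228.4] yawY 102.2 z [ 0. -0. -1.] F [-6.7 -6.1 12.6] T [-1.63  1.46 -0.02] open 0.39
[[(0.73, [614.0, -23.0, 0.0])], [(0.64, [461.0, -58.0, 28.0])], [(0.97, [579.0, -20.0, 255.0])], [(0.74, [541.0, -40.0, 17.0])], [(0.73, [425.0, 215.0, 60.0])]]
[[(0.71, [616.0, -24.0, -4.0])], [(0.59, [469.0, -53.0, 23.0])], [(0.96, [581.0, -25.0, 254.0])], [(0.72, [540.0, -38.0, 15.0])], [(0.67, [423.0, 213.0, 57.0])]]
```

Run:
```python
import numpy as np
v=np.array([-33.7,-3.5]);o=v
for k in range(1,8):
    a=np.radians(-8*k);n=np.array([[np.cos(a),-np.sin(a)],[np.sin(a),np.cos(a)]])@v
    print(np.round(n-o,1));o=n
```

```text
[-0.2  4.7]
[0.5 4.7]
[1.1 4.6]
[1.8 4.4]
[2.4 4.1]
[2.9 3.7]
[3.4 3.3]
```

```bash
python3 -m pendant '[[[-0.2,4.7,0,-8,0],[0.5,4.7,0,-8,0],[1.1,4.6,0,-8,0],[1.8,4.4,0,-8,0],[2.4,4.1,0,-8,0],[2.9,3.7,0,-8,0],[3.4,3.3,0,-8,0],[0,0,0,0,0]]]'
python3 - <<'E'
from h import *
st()
for n in('scene','top'):
    shot(n,n+'4.png'); print([find(n,t) for t in('foot_left','foot_right','top_rail','stand','turn_knob','hub')])
E
```

```text
time_s: 12.28
eef_pos: [0.5941, 0.0046, 0.2309]
eef_rot: [0.002, 0.373, 0.928, -0.0]
wrist_force: [-9.6, -3.0, 23.9]
opening: 0.384
t 12.28 tcp [594.1   4.6 230.9] yawY 46.2 z [ 0. -0. -1.] F [-9.6 -3.  23.9] T [-1.14  2.66 -0.04] open 0.38
[[(0.72, [591.0, -15.0, 5.0])], [(0.79, [482.0, 91.0, 44.0])], [(0.97, [591.0, 7.0, 258.0])], [(0.9, [539.0, 41.0, 26.0])], [(0.6, [427.0, 214.0, 58.0])], [(0.73, [569.0, 181.0, 16.0])]]
[[(0.86, [594.0, -14.0, -0.0])], [(0.18, [537.0, 43.0, 26.0])], [(0.87, [595.0, 6.0, 258.0])], [(0.9, [538.0, 44.0, 24.0])], [(0.86, [424.0, 214.0, 53.0])], [(0.67, [598.0, -13.0, -1.0])]]
```

View pics/scene4.png

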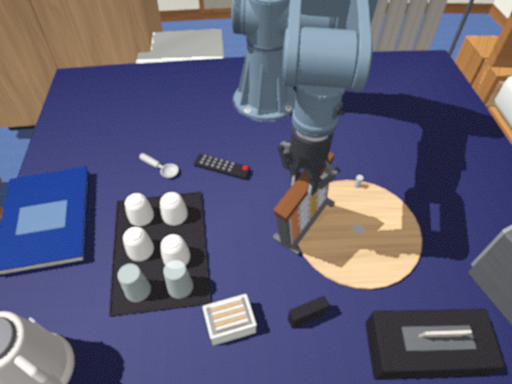

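```bash
python3 -m pendant '[[[-8,4.2,-0.5,0,0],[-9,4.7,-0.8,0,0],[-9,4.7,-1.2,0,0],[-9,4.7,-1.6,0,0],[-9,4.7,-1.9,0,0],[0,0,0,0,0]]]'
python3 - <<'E'
from h import *
st()
for n in('scene','top'):
    shot(n,n+'5.png'); print([find(n,t) for t in('foot_left','foot_right','top_rail','stand','turn_knob')])
E
```

```text
time_s: 13.72
eef_pos: [0.5531, 0.0274, 0.2235]
eef_rot: [0.006, 0.374, 0.928, 0.002]
wrist_force: [5.2, -5.0, 6.9]
opening: 0.383
t 13.72 tcp [553.1  27.4 223.5] yawY 46.1 z [ 0.01 -0.   -1.  ] F [ 5.2 -5.   6.9] T [-1.11 -1.09 -0.92] open 0.38
[[(0.27, [574.0, -346.0, 5.0])], [(0.75, [478.0, 95.0, 14.0])], [(0.6, [553.0, 32.0, 253.0])], [(0.95, [535.0, 41.0, 11.0])], [(0.74, [425.0, 219.0, 58.0])]]
[[(0.95, [595.0, -13.0, -3.0])], [(0.76, [483.0, 101.0, 11.0])], [(0.9, [552.0, 32.0, 252.0])], [(0.72, [568.0, 182.0, 14.0])], [(0.62, [538.0, 47.0, 9.0])]]
```

```bash
python3 -m pendant '[[[-7,6.7,3.8,0,0],[-7,6.7,3.5,0,0],[-7,6.7,3.2,0,0],[-7,6.7,2.6,0,0],[-7,6.7,2,0,0],[0,0,0,0,0]]]'
python3 - <<'E'
from h import *
st()
for n in('scene','top'):
    shot(n,n+'6.png'); print([find(n,t) for t in('foot_left','foot_right','top_rail','stand','turn_knob')])
E
```

```text
time_s: 15.08
eef_pos: [0.5178, 0.0617, 0.2381]
eef_rot: [0.005, 0.372, 0.928, 0.002]
wrist_force: [6.1, -2.4, 5.3]
opening: 0.385
t 15.07 tcp [517.8  61.7 238.1] yawY 46.3 z [ 0.01 -0.   -1.  ] F [ 6.1 -2.4  5.3] T [-0.77 -1.29  0.08] open 0.39
[[(0.84, [592.0, -13.0, 34.0])], [(0.79, [480.0, 97.0, 16.0])], [(0.72, [609.0, -299.0, 6.0])], [(0.95, [535.0, 44.0, 28.0])], [(0.65, [426.0, 216.0, 60.0])]]
[[(0.77, [593.0, -9.0, 26.0])], [(0.95, [481.0, 103.0, 6.0])], [(0.88, [517.0, 63.0, 265.0])], [(0.73, [536.0, 46.0, 24.0])], [(0.85, [426.0, 217.0, 56.0])]]
```

View pics/scene6.png

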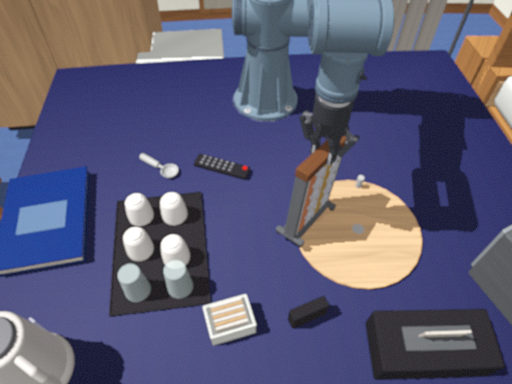

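Run:
```python
import numpy as np
v=np.array([37,-38.]);o=v
for k in range(1,7):
    a=np.radians(7.5*k);n=np.array([[np.cos(a),-np.sin(a)],[np.sin(a),np.cos(a)]])@v
    print(np.round(n-o,1));o=n
```

```text
[4.6 5.2]
[3.9 5.7]
[3.2 6.2]
[2.3 6.5]
[1.4 6.8]
[0.5 6.9]
```

```bash
python3 -m pendant '[[[4.6,5.2,0,7.5,0],[3.9,5.7,0,7.5,0],[3.2,6.2,0,7.5,0],[0,0,0,0,0]]]'
python3 - <<'E'
from h import *
st()
for n in('scene','top'):
    shot(n); print([find(n,t) for t in('foot_left','foot_right','top_rail','stand','turn_knob')])
E
```

```text
time_s: 16.18
eef_pos: [0.5273, 0.0804, 0.236]
eef_rot: [0.002, 0.184, 0.983, 0.002]
wrist_force: [3.2, 2.3, 5.3]
opening: 0.389
t 16.18 tcp [527.3  80.4 236. ] yawY 68.8 z [ 0.  0. -1.] F [3.2 2.3 5.3] T [ 1.14 -0.21 -0.18] open 0.39
[[(0.94, [614.0, 45.0, 27.0])], [(0.84, [464.0, 103.0, 16.0])], [(0.96, [525.0, 84.0, 266.0])], [(0.79, [542.0, 76.0, 26.0])], []]
[[(0.85, [617.0, 47.0, 23.0])], [(0.68, [471.0, 104.0, 10.0])], [(0.7, [525.0, 81.0, 263.0])], [(0.57, [542.0, 80.0, 22.0])], [(0.97, [425.0, 216.0, 54.0])]]
```

```bash
python3 -m pendant '[[[2.5,7.8,0,7.5,0],[2,8,0.3,7.5,0],[1.5,8.2,0.3,7.5,0],[0,0,0,0,0]]]'
python3 - <<'E'
from h import *
st()
for n in('scene','top'):
    shot(n); print([find(n,t) for t in('foot_left','foot_right','top_rail','stand','turn_knob')])
E
```

```text
time_s: 17.27
eef_pos: [0.5304, 0.1035, 0.2337]
eef_rot: [-0.002, -0.01, 1.0, 0.001]
wrist_force: [-0.8, 3.4, -3.9]
opening: 0.387
t 17.27 tcp [530.4 103.5 233.7] yawY 91.2 z [-0.  0. -1.] F [-0.8  3.4 -3.9] T [ 1.01  0.8  -0.28] open 0.39
[[(0.9, [614.0, 103.0, 22.0])], [(0.6, [454.0, 100.0, 14.0])], [(0.96, [529.0, 108.0, 263.0])], [(0.67, [615.0, 105.0, 26.0])], [(0.7, [469.0, -398.0, 7.0])]]
[[(0.76, [617.0, 107.0, 19.0])], [(0.68, [460.0, 104.0, 10.0])], [(0.67, [529.0, 105.0, 261.0])], [(0.61, [536.0, 107.0, 18.0])], [(0.85, [423.0, 216.0, 54.0])]]
```

```bash
python3 -m pendant '[[[6,0,0.5,-1,0],[6,1,0.5,-1,0],[6,1,0,-1,0],[6,1,0,0,0],[0,0,0,0,0]]]'
python3 - <<'E'
from h import *
st()
for n in('scene','top'):
    shot(n); print([find(n,t) for t in('foot_left','foot_right','top_rail','stand','turn_knob')])
E
```

```text
time_s: 18.5
eef_pos: [0.5564, 0.1054, 0.2356]
eef_rot: [0.0, 0.015, 1.0, -0.0]
wrist_force: [-0.5, -0.5, -11.0]
opening: 0.385
t 18.5 tcp [556.4 105.4 235.6] yawY 88.2 z [ 0. -0. -1.] F [ -0.5  -0.5 -11. ] T [-0.02  0.28 -0.04] open 0.38
[[(0.88, [642.0, 101.0, 22.0])], [(0.89, [483.0, 106.0, 17.0])], [(0.8, [554.0, 109.0, 265.0])], [(0.7, [567.0, 107.0, 22.0])], [(0.62, [427.0, 214.0, 60.0])]]
[[(0.84, [646.0, 103.0, 21.0])], [], [(0.81, [555.0, 107.0, 260.0])], [(0.74, [564.0, 111.0, 20.0])], [(0.69, [423.0, 214.0, 55.0])]]
```

```bash
python3 -m pendant '[[[3,0,-1.5,0,0],[3,0,-1.5,0,0],[2,0,-1,0,0],[0,0,0,0,0],[0,0,0,0,0]]]'
python3 - <<'E'
from h import *
st()
for n in('scene','top'):
    shot(n,n+'7.png'); print([find(n,t) for t in('foot_left','foot_right','top_rail','stand','turn_knob','hub')])
E
```

```text
time_s: 19.73
eef_pos: [0.5645, 0.1056, 0.2326]
eef_rot: [0.001, 0.015, 1.0, 0.0]
wrist_force: [0.7, 2.1, -1.7]
opening: 0.384
t 19.73 tcp [564.5 105.6 232.6] yawY 88.2 z [ 0.  0. -1.] F [ 0.7  2.1 -1.7] T [ 0.5   0.31 -0.14] open 0.38
[[(0.83, [644.0, 103.0, 21.0])], [(0.81, [486.0, 105.0, 18.0])], [(0.8, [561.0, 107.0, 261.0])], [(0.97, [564.0, 107.0, 17.0])], [(0.9, [425.0, 218.0, 57.0])], [(0.78, [570.0, 186.0, 15.0])]]
[[(0.78, [647.0, 101.0, 11.0])], [(0.98, [492.0, 107.0, 9.0])], [(0.7, [564.0, 107.0, 258.0])], [(0.68, [567.0, 109.0, 18.0])], [], [(0.92, [569.0, 183.0, 14.0])]]
```

View pics/scene7.png

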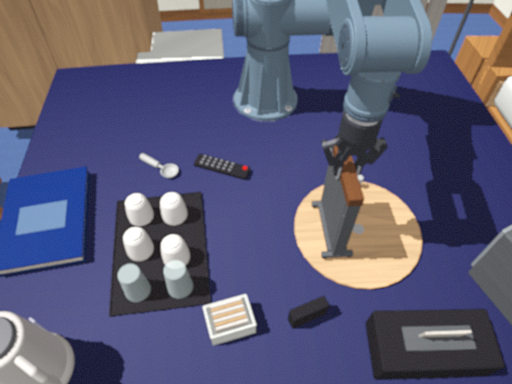

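```bash
python3 -m pendant '[[[0,0,0,0,85],[0,0,0,0,85],[0,0,0,0,85],[0,0,30,0,85],[0,0,40,0,85],[-40,30,0,-6,85],[-50,40,0,-6,40],[-49,40,0,0,40]]]'
python3 - <<'E'
from h import *
st(); print(np.round(monitor.get_obs()['q'],2))
for n in('top','wrist'):
    shot(n,n+'8.png'); print([find(n,t) for t in('foot_left','foot_right','top_rail','stand','turn_knob','hub')])
E
```

```text
time_s: 21.42
eef_pos: [0.425, 0.2145, 0.3015]
eef_rot: [-0.0, 0.121, 0.993, -0.0]
wrist_force: [0.5, 0.7, 0.4]
opening: 0.597
t 21.43 tcp [425.  214.5 301.5] yawY 76.1 z [-0. -0. -1.] F [0.5 0.7 0.4] T [ 0.05 -0.03  0.05] open 0.6
[ 0.22 -0.1   1.76 -0.    1.49 -1.11]
[[(0.84, [648.0, 101.0, 11.0])], [(0.89, [492.0, 111.0, 8.0])], [(0.97, [567.0, 107.0, 258.0])], [(0.84, [567.0, 109.0, 13.0])], [(0.78, [425.0, 216.0, 54.0])], [(0.8, [567.0, 181.0, 14.0])]]
[[(0.8, [650.0, 102.0, 16.0])], [], [], [(0.83, [574.0, 106.0, 17.0])], [], [(0.83, [571.0, 182.0, 14.0])]]
```

View pics/wrist8.png

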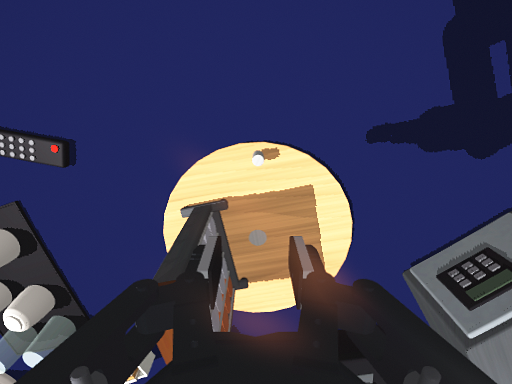

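```bash
python3 -m pendant '[[[0,1,-55,0,40],[0,0,-55,0,40],[0,0,-55,0,40],[0,0,-55,0,40],[0,0,-35,0,40],[0,0,-18,0,40],[0,0,0,0,0],[0,0,0,0,0]]]'
python3 -m pendant '[[[0,0,0,0,0],[0,0,0,0,0],[0,0,0,0,0]]]'
python3 - <<'E'
from h import *
st(); s=monitor.get_obs()['eef_pos']
h=np.array([569.5,182]); v=np.array(s[:2])*1000-h; print(np.linalg.norm(v),np.degrees(np.arctan2(v[1],v[0])))
v=v/np.linalg.norm(v)*148
o=v;a=0
for d in [2.5,3.5,5,6,6,6,6,6,6,6,6,6,6,6,5,4,3,1.5]:
    a+=d;t=np.radians(a);n=np.array([[np.cos(t),-np.sin(t)],[np.sin(t),np.cos(t)]])@v
    print(a,np.round(n-o,1).tolist());o=n
E
```

```text
time_s: 23.12
eef_pos: [0.4257, 0.2154, 0.0282]
eef_rot: [-0.001, 0.12, 0.993, 0.0]
wrist_force: [1.1, 4.2, -14.2]
opening: 0.185
time_s: 23.5
eef_pos: [0.4256, 0.215, 0.0282]
eef_rot: [-0.001, 0.12, 0.993, -0.0]
wrist_force: [0.2, 4.3, -18.4]
opening: 0.187
t 23.5 tcp [425.6 215.   28.2] yawY 76.2 z [-0. -0. -1.] F [  0.2   4.3 -18.4] T [0.68 0.   0.15] open 0.19
147.66095842475278 167.09129579201175
2.5 [-1.3, -6.3]
6.0 [-1.4, -8.9]
11.0 [-1.0, -12.9]
17.0 [0.3, -15.5]
23.0 [1.9, -15.4]
29.0 [3.5, -15.1]
35.0 [5.1, -14.6]
41.0 [6.6, -14.0]
47.0 [8.0, -13.3]
53.0 [9.3, -12.4]
59.0 [10.6, -11.3]
65.0 [11.7, -10.1]
71.0 [12.7, -8.9]
77.0 [13.6, -7.5]
82.0 [11.8, -5.1]
86.0 [9.8, -3.3]
89.0 [7.5, -2.1]
90.5 [3.8, -0.9]
```

```bash
python3 -m pendant '[[[-1.3,-6.3,0,2.5,0],[-1.4,-8.9,0,3.5,0],[-1,-12.9,0,5,0],[0.3,-15.5,0,6,0],[1.9,-15.4,0,6,0],[3.5,-15.1,0,6,0],[5.1,-14.6,0,6,0],[6.6,-14,0,6,0]]]'
python3 -m pendant '[[[8,-13.3,0,6,0],[9.3,-12.4,0,6,0],[10.6,-11.3,0,6,0],[11.7,-10.1,0,6,0],[12.7,-8.9,0,5,0],[13.6,-7.5,0,5,0],[11.8,-5.1,0,4,0],[9.8,-3.3,0,3,0]]]'
python3 -m pendant '[[[7.5,-2.1,0,2,0],[4.5,-1,0,0,0],[0,0,0,0,0],[0,0,0,0,0]]]'
python3 - <<'E'
from h import *
st(); s=monitor.get_obs()['eef_pos']
h=np.array([569.5,182]); v=np.array(s[:2])*1000-h; print(np.linalg.norm(v),np.degrees(np.arctan2(v[1],v[0])))
for n in('top','scene'):
    shot(n,n+'9.png'); print([find(n,t) for t in('foot_left','foot_right','top_rail','stand','turn_knob','hub')])
E
```

```text
time_s: 24.5
eef_pos: [0.4398, 0.1117, 0.0283]
eef_rot: [-0.0, -0.237, 0.972, 0.0]
wrist_force: [4.1, 4.6, -23.6]
opening: 0.183
time_s: 25.5
eef_pos: [0.5244, 0.0411, 0.028]
eef_rot: [-0.003, -0.562, 0.827, 0.003]
wrist_force: [-21.0, 9.2, 9.8]
opening: 0.189
time_s: 26.0
eef_pos: [0.5372, 0.0369, 0.0281]
eef_rot: [-0.002, -0.575, 0.818, 0.001]
wrist_force: [-6.3, -0.7, -9.9]
opening: 0.188
t 26.0 tcp [537.2  36.9  28.1] yawY 160.3 z [-0.01 -0.   -1.  ] F [-6.3 -0.7 -9.9] T [-0.23  1.07  0.34] open 0.19
148.68006400618452 -102.53818056193083
[[(0.68, [643.0, 261.0, 12.0])], [(0.89, [646.0, 101.0, 11.0])], [(0.97, [645.0, 181.0, 258.0])], [(0.92, [644.0, 184.0, 16.0])], [], [(0.89, [569.0, 183.0, 15.0])]]
[[(0.73, [642.0, 261.0, 17.0])], [(0.78, [640.0, 100.0, 15.0])], [(0.83, [641.0, 188.0, 260.0])], [(0.77, [643.0, 183.0, 14.0])], [(0.8, [535.0, 36.0, 56.0])], [(0.69, [687.0, -288.0, 5.0])]]
```

View pics/scene9.png

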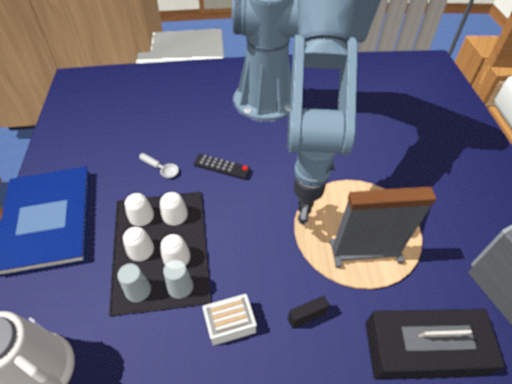

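```bash
python3 -m pendant '[[[0,0,0,0,40],[0,0,0,0,40],[0,0,60,0,40],[0,0,60,0,60],[0,-10,60,-10,85],[12,-56,0,-10,85],[12,-56,0,-10,85],[12,-56,0,-10,85]]]'
python3 -m pendant '[[[12,-56,0,-10,85],[12,-56,0,-10,85],[12,-46,0,-10,85],[0,0,0,0,85]]]'
python3 - <<'E'
from h import *
st()
for n in('wrist','top','scene'):
    shot(n,n+'10.png'); print(n,find(n,'cup1',6),find(n,'tumbler1',3),find(n,'stand'),find(n,'turn_knob'),find(n,'hub'))
E
```

```text
time_s: 27.7
eef_pos: [0.5771, -0.143, 0.2111]
eef_rot: [0.002, -0.258, 0.966, -0.002]
wrist_force: [0.3, -0.5, 1.0]
opening: 0.994
time_s: 28.2
eef_pos: [0.6122, -0.3032, 0.2098]
eef_rot: [0.001, 0.001, 1.0, -0.001]
wrist_force: [0.3, 0.4, 0.3]
opening: 0.989
t 28.2 tcp [ 612.2 -303.2  209.8] yawY 89.9 z [ 0. -0. -1.] F [0.3 0.4 0.3] T [ 0.03 -0.    0.  ] open 0.99
wrist [(0.94, [577.0, -392.0, 5.0]), (0.91, [474.0, -307.0, 3.0]), (0.89, [610.0, -293.0, 8.0]), (0.57, [466.0, -395.0, 5.0])] [(0.85, [690.0, -287.0, 3.0]), (0.8, [688.0, -392.0, 8.0]), (0.7, [790.0, 4.0, 2.0])] [] [(0.24, [611.0, -293.0, 5.0])] []
top [(0.68, [573.0, -389.0, 3.0]), (0.63, [607.0, -301.0, 9.0]), (0.55, [472.0, -396.0, 2.0])] [(0.51, [689.0, -287.0, 4.0])] [(0.93, [645.0, 185.0, 14.0])] [(0.65, [534.0, 35.0, 58.0])] [(0.71, [569.0, 183.0, 15.0])]
scene [(0.67, [606.0, -299.0, 4.0]), (0.65, [576.0, -391.0, 7.0]), (0.65, [476.0, -304.0, 3.0]), (0.64, [469.0, -402.0, 6.0])] [(0.7, [688.0, -395.0, 4.0]), (0.68, [685.0, -284.0, 9.0])] [(0.95, [644.0, 181.0, 18.0])] [(0.2, [473.0, -303.0, 9.0])] [(0.6, [537.0, 38.0, 59.0])]
```

View pics/wrist10.png

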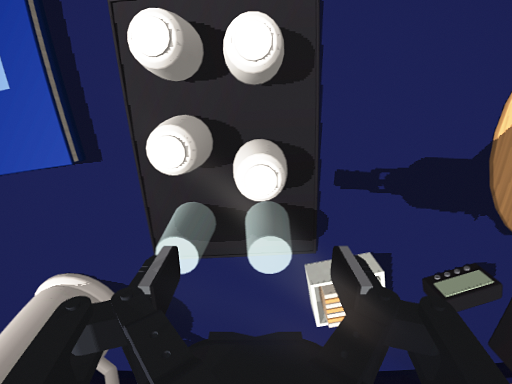

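Run:
```python
from h import *
shot('wrist')
for u,v in((261,181),(155,35),(254,43),(171,152)): print(np.round(pixz('wrist',u,v,.082)*1000))
```

```text
[ 606. -293.   82.]
[ 469. -390.   82.]
[ 477. -301.   82.]
[ 576. -384.   82.]
```

```bash
python3 -m pendant '[[[-6,6,-55,0,85],[0,0,-55,0,85],[0,0,-45,0,85],[0,0,-33,0,85],[0,0,0,0,0],[0,0,0,0,0],[0,0,0,0,0],[0,0,0,0,0]]]'
python3 -c "from h import *;st()"
```

```text
time_s: 30.15
eef_pos: [0.6064, -0.2932, 0.0222]
eef_rot: [0.001, -0.002, 1.0, -0.001]
wrist_force: [-0.4, -1.0, -1.2]
opening: 0.74
t 30.15 tcp [ 606.4 -293.2   22.2] yawY 90.2 z [ 0. -0. -1.] F [-0.4 -1.  -1.2] T [ 0.03  0.03 -0.01] open 0.74
```

```bash
python3 -m pendant '[[[0,0,30,0,0],[0,0,60,0,0],[0,0,60,0,0],[-26,48,18,-10,0],[-27,48,0,-10,0],[-26,48,0,-10,0],[-27,48,0,-10,0],[-5,50,0,-10,0]]]'
python3 -m pendant '[[[-5,50,0,-10,0],[-5,50,0,-10,0],[-5,50,0,-10,0],[0,57,0,-10,0],[0,57,0,0,0],[0,57,0,0,0],[32,0,0,0,0],[33,0,0,0,0]]]'
python3 -m pendant '[[[0,0,-50,0,0],[0,0,-50,0,0],[0,0,0,0,0]]]'
python3 -c "
from h import *
st()
for n in('top','scene'):
    shot(n); print(n,find(n,'cup1',6),find(n,'stand'))"
```

```text
time_s: 31.15
eef_pos: [0.4932, -0.0493, 0.1894]
eef_rot: [0.0, 0.424, 0.906, 0.0]
wrist_force: [0.9, 0.5, -1.8]
opening: 0.74
time_s: 32.15
eef_pos: [0.5453, 0.2675, 0.1896]
eef_rot: [0.0, 0.7, 0.714, 0.001]
wrist_force: [0.3, -0.7, -2.2]
opening: 0.736
time_s: 32.52
eef_pos: [0.5413, 0.2649, 0.0848]
eef_rot: [-0.002, 0.701, 0.713, -0.004]
wrist_force: [-0.9, -0.1, -1.4]
opening: 0.741
t 32.52 tcp [541.3 264.9  84.8] yawY 1.0 z [-0.01 -0.   -1.  ] F [-0.9 -0.1 -1.4] T [-0.01  0.04 -0.06] open 0.74
top [(0.82, [575.0, -392.0, 5.0]), (0.74, [472.0, -399.0, 2.0]), (0.67, [474.0, -307.0, 6.0]), (0.66, [539.0, 260.0, 73.0])] [(0.59, [641.0, 185.0, 17.0])]
scene [(0.87, [574.0, -392.0, 10.0]), (0.87, [477.0, -303.0, 7.0]), (0.81, [470.0, -401.0, 7.0])] [(0.63, [642.0, 184.0, 18.0])]
```

```bash
python3 -m pendant '[[[0,0,-30,0,0],[0,0,-22,0,0],[0,0,-5,0,0],[0,0,-2,0,0],[0,0,0,0,0]]]'
python3 -c "from h import *;st()"
```

```text
time_s: 33.45
eef_pos: [0.546, 0.2662, 0.031]
eef_rot: [0.001, 0.701, 0.713, 0.001]
wrist_force: [0.4, 0.2, -1.5]
opening: 0.741
t 33.45 tcp [546.  266.2  31. ] yawY 1.0 z [ 0.  0. -1.] F [ 0.4  0.2 -1.5] T [-0.05 -0.    0.03] open 0.74
```

```bash
python3 -m pendant '[[[0,0,-1,0,0],[0,0,0,0,80],[0,0,0,0,80],[0,0,20,0,85],[0,0,60,0,85],[0,0,60,0,85],[-33,0,20,0,85],[-33,-5,0,0,85]]]'
python3 -m pendant '[[[0,-55,0,0,85],[0,-55,0,0,85],[0,-52,0,0,85],[5,-50,0,0,85],[5,-50,0,0,85],[5,-50,0,0,85],[5,-50,0,0,85],[15,-58,0,0,85]]]'
python3 -m pendant '[[[15,-58,0,0,85],[15,-58,0,0,85],[15,-58,0,0,85],[15,-56,0,0,85],[0,0,0,0,85]]]'
python3 - <<'E'
from h import *
st()
for n in('wrist','top','scene'):
    shot(n,n+'11.png'); print(n,find(n,'cup1',6),find(n,'stand'))
E
```

```text
time_s: 34.45
eef_pos: [0.4803, 0.2615, 0.1932]
eef_rot: [0.002, 0.701, 0.713, 0.003]
wrist_force: [-0.7, -0.5, -0.2]
opening: 0.994
time_s: 35.45
eef_pos: [0.5142, -0.1606, 0.1906]
eef_rot: [0.001, 0.701, 0.713, 0.0]
wrist_force: [1.5, 0.6, 0.0]
opening: 0.996
time_s: 36.08
eef_pos: [0.5737, -0.3935, 0.1892]
eef_rot: [0.001, 0.702, 0.712, -0.0]
wrist_force: [0.0, 0.4, -0.6]
opening: 0.995
t 36.08 tcp [ 573.7 -393.5  189.2] yawY 0.8 z [ 0. -0. -1.] F [ 0.   0.4 -0.6] T [-0.03 -0.03  0.01] open 1.0
wrist [(0.84, [464.0, -395.0, 5.0]), (0.81, [577.0, -390.0, 6.0]), (0.69, [477.0, -304.0, 5.0])] []
top [(0.95, [546.0, 261.0, 17.0])] [(0.95, [643.0, 184.0, 15.0])]
scene [(0.88, [476.0, -305.0, 6.0]), (0.68, [472.0, -400.0, 7.0]), (0.57, [643.0, 258.0, 16.0])] [(0.62, [642.0, 182.0, 18.0])]
```

View pics/scene11.png

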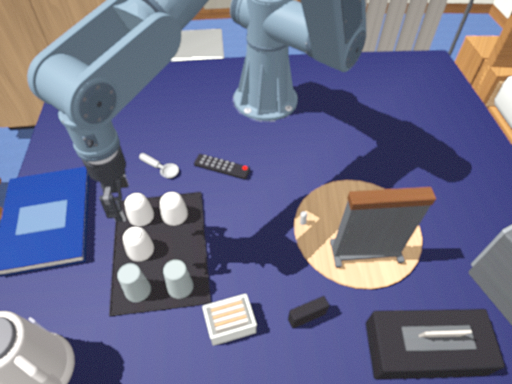

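```bash
python3 -m pendant '[[[1,5,-55,0,85],[0,0,-55,0,85],[0,0,-40,0,85],[0,0,-17,0,85],[0,0,0,0,0],[0,0,0,0,0],[0,0,0,0,0],[0,0,0,0,0]]]'
python3 -c "from h import *;st()"
python3 -m pendant '[[[0,0,30,0,0],[0,0,60,0,0],[0,0,60,0,0],[-10,55,18,0,0],[-10,56,0,0,0],[-10,56,0,0,0],[-10,56,0,0,0],[-10,56,0,0,0]]]'
python3 -m pendant '[[[-10,56,0,0,0],[-10,56,0,0,0],[-10,56,0,0,0],[-10,56,0,0,0],[-10,56,0,0,0],[-10,54,0,0,0],[0,0,-50,0,0],[0,0,-50,0,0]]]'
python3 -m pendant '[[[0,0,-30,0,0],[0,0,-20,0,0],[0,0,-5,0,0],[0,0,0,0,0]]]'
python3 -c "from h import *;st()"
```

```text
time_s: 37.52
eef_pos: [0.5757, -0.3849, 0.0232]
eef_rot: [0.001, 0.701, 0.713, -0.0]
wrist_force: [0.1, -0.4, 1.5]
opening: 0.727
t 37.52 tcp [ 575.7 -384.9   23.2] yawY 1.0 z [ 0. -0. -1.] F [ 0.1 -0.4  1.5] T [ 0.01  0.06 -0.05] open 0.73
time_s: 38.52
eef_pos: [0.5246, -0.1035, 0.1903]
eef_rot: [0.001, 0.701, 0.713, 0.0]
wrist_force: [0.2, 0.4, -1.9]
opening: 0.728
time_s: 39.52
eef_pos: [0.4655, 0.2302, 0.0898]
eef_rot: [0.001, 0.7, 0.714, 0.001]
wrist_force: [-0.1, -0.8, -3.0]
opening: 0.73
time_s: 40.02
eef_pos: [0.4654, 0.229, 0.0352]
eef_rot: [0.0, 0.701, 0.713, 0.0]
wrist_force: [0.2, 0.3, -2.1]
opening: 0.729
t 40.02 tcp [465.4 229.   35.2] yawY 1.0 z [ 0.  0. -1.] F [ 0.2  0.3 -2.1] T [ 0.02 -0.   -0.02] open 0.73
```

```bash
python3 -m pendant '[[[0,0,-3.5,0,0],[0,0,-1,0,0],[0,0,0,0,80],[0,0,0,0,80],[0,0,20,0,85],[0,0,60,0,85],[0,0,60,0,85],[1,-53,20,0,85]]]'
python3 -m pendant '[[[1,-53,0,0,85],[1,-53,0,0,85],[1,-53,0,0,85],[1,-53,0,0,85],[1,-53,0,0,85],[1,-53,0,0,85],[1,-53,0,0,85],[1,-53,0,0,85]]]'
python3 -m pendant '[[[1,-53,0,0,85],[0,0,0,0,85],[0,0,0,0,85]]]'
python3 - <<'E'
from h import *
st()
for n in('wrist','top','scene'):
    shot(n,n+'12.png'); print(n,find(n,'cup1',6),find(n,'stand'))
E
```

```text
time_s: 41.02
eef_pos: [0.4684, 0.1778, 0.1951]
eef_rot: [0.002, 0.699, 0.715, 0.004]
wrist_force: [2.1, -0.8, -0.3]
opening: 0.998
time_s: 42.02
eef_pos: [0.4739, -0.2499, 0.1905]
eef_rot: [0.0, 0.701, 0.713, 0.0]
wrist_force: [0.3, -0.7, 0.2]
opening: 0.989
time_s: 42.4
eef_pos: [0.4747, -0.3006, 0.1899]
eef_rot: [-0.001, 0.701, 0.713, 0.0]
wrist_force: [-0.3, 0.3, 0.0]
opening: 0.997
t 42.4 tcp [ 474.7 -300.6  189.9] yawY 1.0 z [-0.  0. -1.] F [-0.3  0.3  0. ] T [-0.01  0.05 -0.01] open 1.0
wrist [(0.82, [476.0, -308.0, 4.0]), (0.79, [465.0, -394.0, 3.0]), (0.71, [688.0, -396.0, 7.0])] [(0.16, [687.0, -394.0, 8.0])]
top [(0.94, [466.0, 222.0, 13.0]), (0.73, [542.0, 259.0, 15.0]), (0.48, [470.0, -401.0, 3.0]), (0.47, [475.0, -307.0, 9.0])] [(0.92, [643.0, 184.0, 14.0])]
scene [(0.92, [473.0, -401.0, 9.0]), (0.66, [464.0, 218.0, 14.0]), (0.65, [575.0, -349.0, 4.0]), (0.61, [474.0, -303.0, 9.0])] [(0.86, [643.0, 181.0, 18.0])]
```

```bash
python3 -m pendant '[[[0,-4,-55,0,85],[0,0,-55,0,85],[0,0,-40,0,85],[0,0,-17,0,85],[0,0,0,0,0],[0,0,0,0,0],[0,0,0,0,0],[0,0,0,0,0]]]'
python3 -c "from h import *;st()"
python3 -m pendant '[[[0,0,30,0,0],[0,0,60,0,0],[0,0,60,0,0],[9,50,18,0,0],[9,50,0,0,0],[9,50,0,0,0],[9,50,0,0,0],[9,50,0,0,0]]]'
python3 -m pendant '[[[9,50,0,0,0],[8,51,0,0,0],[8,51,0,0,0],[0,0,-50,0,0],[0,0,-50,0,0],[0,0,-30,0,0],[0,0,-20,0,0],[0,0,-5,0,0]]]'
python3 -m pendant '[[[0,0,0,0,0]]]'
python3 -c "from h import *;st()"
```

```text
time_s: 43.85
eef_pos: [0.4758, -0.3058, 0.0245]
eef_rot: [0.001, 0.701, 0.713, 0.0]
wrist_force: [-0.4, -0.2, 3.0]
opening: 0.731
t 43.85 tcp [ 475.8 -305.8   24.5] yawY 1.0 z [ 0. -0. -1.] F [-0.4 -0.2  3. ] T [ 0.03  0.05 -0.  ] open 0.73
time_s: 44.85
eef_pos: [0.5201, -0.0535, 0.1917]
eef_rot: [0.0, 0.701, 0.713, 0.0]
wrist_force: [0.3, -0.2, -1.3]
opening: 0.726
time_s: 45.85
eef_pos: [0.5438, 0.0969, 0.0349]
eef_rot: [-0.001, 0.701, 0.713, -0.001]
wrist_force: [-0.2, -0.1, -1.3]
opening: 0.726
time_s: 45.98
eef_pos: [0.5453, 0.0969, 0.0366]
eef_rot: [0.0, 0.701, 0.713, 0.0]
wrist_force: [-0.0, -0.3, -2.2]
opening: 0.732
t 45.98 tcp [545.3  96.9  36.6] yawY 1.0 z [ 0. -0. -1.] F [-0.  -0.3 -2.2] T [-0.07 -0.03  0.04] open 0.73
```

```bash
python3 -m pendant '[[[0,0,-3.5,0,0],[0,0,-1,0,0],[0,0,0,0,80],[0,0,0,0,80],[0,0,20,0,85],[0,0,60,0,85],[0,0,60,0,85],[-8,-55,20,0,85]]]'
python3 -m pendant '[[[-8,-55,0,0,85],[-8,-55,0,0,85],[-8,-55,0,0,85],[-8,-55,0,0,85],[-8,-55,0,0,85],[-8,-55,0,0,85],[-9,-55,0,0,85],[-9,-54,0,0,85]]]'
python3 -m pendant '[[[0,0,0,0,85],[0,0,0,0,85]]]'
python3 - <<'E'
from h import *
st()
for n in('wrist','top','scene'):
    shot(n,n+'13.png'); print(n,find(n,'cup1',6),find(n,'stand'))
E
```

```text
time_s: 46.98
eef_pos: [0.5398, 0.0434, 0.1969]
eef_rot: [0.003, 0.699, 0.715, 0.003]
wrist_force: [1.6, -0.6, 0.4]
opening: 0.996
time_s: 47.98
eef_pos: [0.4705, -0.399, 0.192]
eef_rot: [0.0, 0.701, 0.713, 0.0]
wrist_force: [0.8, -0.9, -0.6]
opening: 0.996
time_s: 48.22
eef_pos: [0.4708, -0.3966, 0.1915]
eef_rot: [-0.0, 0.701, 0.713, 0.0]
wrist_force: [-0.7, 0.4, -0.2]
opening: 0.995
t 48.23 tcp [ 470.8 -396.6  191.5] yawY 1.0 z [-0.  0. -1.] F [-0.7  0.4 -0.2] T [ 0.01 -0.09  0.03] open 1.0
wrist [(0.72, [575.0, -345.0, 0.0]), (0.69, [464.0, -394.0, 4.0])] []
top [(0.9, [543.0, 95.0, 15.0]), (0.76, [464.0, 224.0, 10.0]), (0.57, [540.0, 260.0, 18.0]), (0.22, [577.0, -344.0, -5.0])] [(0.58, [644.0, 186.0, 17.0])]
scene [(0.62, [464.0, 220.0, 15.0]), (0.6, [543.0, 97.0, 13.0]), (0.56, [471.0, -399.0, 9.0]), (0.33, [646.0, 261.0, 16.0]), (0.31, [688.0, -289.0, 6.0]), (0.23, [290.0, -358.0, 0.0])] [(0.89, [642.0, 182.0, 17.0])]
```

```bash
python3 -m pendant '[[[-2,0,-55,0,85],[0,0,-55,0,85],[0,0,-40,0,85],[0,0,-19,0,85],[0,0,0,0,0],[0,0,0,0,0],[0,0,0,0,0],[0,0,0,0,0]]]'
python3 -c "from h import *;st()"
python3 -m pendant '[[[0,0,30,0,0],[0,0,60,0,0],[0,0,60,0,0],[-1,54,18,0,0],[-1,54,0,0,0],[-1,54,0,0,0],[-1,54,0,0,0],[-1,54,0,0,0]]]'
python3 -m pendant '[[[-1,54,0,0,0],[-1,54,0,0,0],[-1,54,0,0,0],[-1,54,0,0,0],[-1,54,0,0,0],[0,0,0,0,0],[0,0,-50,0,0],[0,0,-50,0,0]]]'
python3 -m pendant '[[[0,0,-30,0,0],[0,0,-20,0,0],[0,0,-5,0,0],[0,0,0,0,0]]]'
python3 -c "from h import *;st()"
```

```text
time_s: 49.68
eef_pos: [0.4695, -0.3977, 0.0239]
eef_rot: [0.001, 0.701, 0.713, -0.0]
wrist_force: [0.2, 0.8, -1.6]
opening: 0.735
t 49.67 tcp [ 469.5 -397.7   23.9] yawY 1.0 z [ 0. -0. -1.] F [ 0.2  0.8 -1.6] T [ 0.04  0.05 -0.02] open 0.74
time_s: 50.68
eef_pos: [0.4639, -0.1255, 0.1913]
eef_rot: [0.001, 0.701, 0.713, 0.0]
wrist_force: [-0.4, 0.3, -0.9]
opening: 0.734
time_s: 51.68
eef_pos: [0.4601, 0.1424, 0.0907]
eef_rot: [0.001, 0.701, 0.713, 0.001]
wrist_force: [0.7, -0.4, -2.6]
opening: 0.735
time_s: 52.18
eef_pos: [0.4595, 0.1424, 0.0362]
eef_rot: [0.0, 0.701, 0.713, 0.0]
wrist_force: [1.0, -1.1, -1.1]
opening: 0.733
t 52.17 tcp [459.5 142.4  36.2] yawY 1.0 z [ 0. -0. -1.] F [ 1.  -1.1 -1.1] T [-0.    0.02 -0.02] open 0.73
```

```bash
python3 -m pendant '[[[0,0,-3.5,0,0],[0,0,-1,0,0],[0,0,0,0,80],[0,0,0,0,80],[0,0,20,0,85],[0,0,60,0,85],[0,0,60,0,85],[-30,-50,20,0,85]]]'
python3 -m pendant '[[[-20,-55,0,0,85],[-20,-55,0,0,85],[0,-55,0,0,85],[0,-55,0,0,85],[0,0,0,0,85]]]'
python3 - <<'E'
from h import *
st()
for n in('top','scene'):
    shot(n,n+'14.png'); print(n,find(n,'cup1',6),[find(n,t) for t in('stand','foot_left','foot_right','hub','turn_knob','top_rail','tumbler1','sachet_box','clock','remote')])
a=cv2.imread('pics/top14.png');cv2.imwrite('pics/t14.png',cv2.resize(a[100:270,60:300],None,fx=3,fy=3))
E
```

```text
time_s: 53.18
eef_pos: [0.4325, 0.0937, 0.1963]
eef_rot: [0.003, 0.699, 0.715, 0.003]
wrist_force: [1.1, -2.3, 0.4]
opening: 0.992
time_s: 53.8
eef_pos: [0.389, -0.1306, 0.1918]
eef_rot: [0.001, 0.703, 0.711, -0.0]
wrist_force: [-0.8, 1.0, 1.4]
opening: 0.996
t 53.8 tcp [ 389.  -130.6  191.8] yawY 0.7 z [ 0. -0. -1.] F [-0.8  1.   1.4] T [-0.02  0.02 -0.  ] open 1.0
top [(0.9, [462.0, 224.0, 12.0]), (0.78, [462.0, 143.0, 6.0]), (0.72, [543.0, 260.0, 13.0]), (0.64, [542.0, 95.0, 18.0]), (0.31, [692.0, -395.0, 9.0])] [[(0.53, [289.0, -360.0, -1.0])], [(0.95, [643.0, 260.0, 12.0])], [(0.64, [645.0, 105.0, 9.0])], [(0.6, [569.0, 183.0, 12.0])], [(0.7, [693.0, -394.0, 5.0])], [(0.66, [644.0, 185.0, 258.0])], [(0.58, [694.0, -395.0, 9.0])], [(0.75, [791.0, -174.0, 1.0])], [(0.84, [789.0, 5.0, 4.0])], [(0.51, [313.0, -163.0, -1.0])]]
scene [(0.77, [457.0, 138.0, 17.0]), (0.66, [546.0, 97.0, 15.0]), (0.6, [467.0, 223.0, 18.0])] [[(0.55, [645.0, 183.0, 19.0])], [(0.89, [641.0, 257.0, 14.0])], [(0.83, [640.0, 98.0, 18.0])], [], [(0.77, [538.0, 38.0, 60.0])], [(0.76, [646.0, 186.0, 260.0])], [(0.9, [691.0, -396.0, 3.0])], [(0.57, [789.0, -174.0, 6.0])], [(0.64, [787.0, 3.0, -1.0])], [(0.88, [311.0, -173.0, 4.0])]]
```

View pics/t14.png

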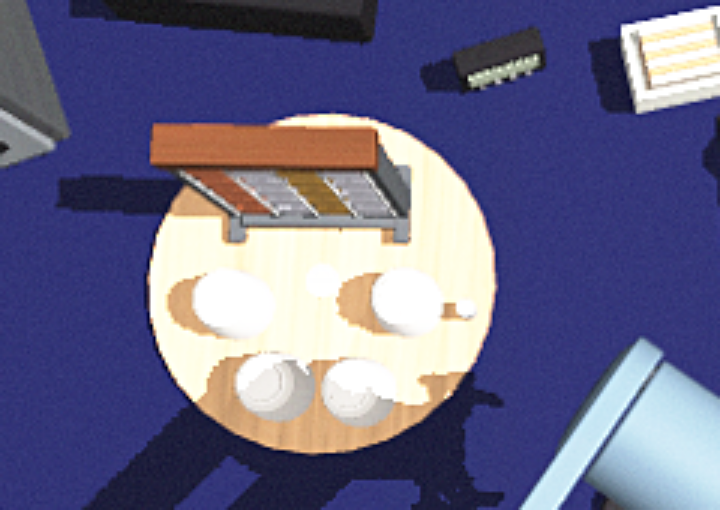

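View pics/scene14.png

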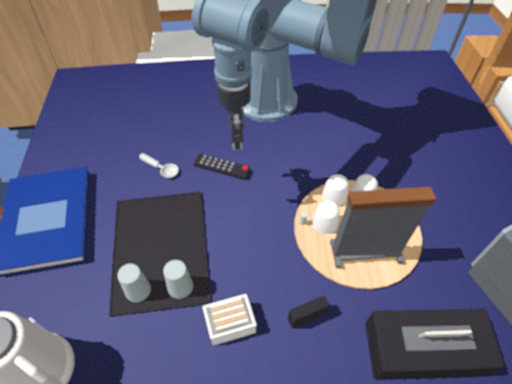

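Everything looks in place: four cups upright on the disc, the farthest about 117 mm from the hub. The stand is square about 75 mm behind it and the tray has only the tumblers.

```bash
python3 -c "
from h import *
print(order.hand_in())"
```

```text
the job is handed in; nothing more can be done
None
```

I walked the stand up onto the turntable, turned the turntable a quarter turn, set all four cups on the disc and handed the job in at about 54 s. The hand-in reports no verdict, so these are my own last readings.

**Last checks, from the cameras:**
- **Turntable:** the knob moved 90.4° round the hub and stands at about (537, 38) mm, where the quarter-turn notch should put it. The angle itself can't be read directly.
- **Stand:** its middle is at about (643, 183) mm, facing the robot. The hub is about 75 mm in front of it and under 5 mm off to the side, and it is square to within a few degrees.
- **Cups:** all four stand upside down on the disc, 80 to 117 mm from the hub (limit 142 mm) and about 97 mm or more in front of the stand's middle (limit 45 mm).
- **Other things:** the tumbler I rechecked (of two), the sachet box, clock and remote read within about 5 mm of where they started. The teaspoon looked unmoved in the last picture.

**What did not go cleanly:**
- **Sliding feet:** the planted foot slid 10 to 25 mm on several swings. After the last step the stand was about 33 mm off centre, almost at the 35 mm limit.
- **Sideways correction:** I slid it back about 26 mm with most of its weight taken up. The wrist force showed about 11 N of its roughly 13 N, so it was probably still touching. The network read both feet a few millimetres above the disc's top, within its error and well under the lift limit.
- **Knocked cup:** one cup was shifted about 35 mm towards a tumbler during the run. I picked it up from its new place.
- **Last readings that disagreed:** in the last pictures the scene camera missed the cup behind the stand. The top camera mistook the teaspoon for the stand and a tumbler for the knob. In each case the other camera and the picture showed the right place.

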